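# Pull the filter plate of a duplex coolant filter for inspection

### The job

This duplex coolant filter is due for inspection: first press the cover that stands ajar fully shut, so that this chamber can carry the flow alone, and only then lift the other chamber's cover right up and leave it standing open. Draw the filter plate inside it straight out by its yellow tab and hold it up for inspection over the middle of the drip tray, upright, still, and about a hand's breadth clear above the tray. Finish there while still holding it; do not put it down or let go, and leave the other things lying around alone.

Things in the scene. Friction and masses are not known exactly. Their poses are not given: they have to be found in the camera images.
- filter_skid: dark steel base plate of the duplex filter, 150 x 274 mm, fixed, top 16 mm above the work surface; the two chambers stand on it side by side, 65 mm either side of its middle along its y. Origin: underside, on the surface. Its x axis points from the cocks (front) to the hinges (rear), z up
- filter_a: blue chamber in service, 120 x 110 x 85 mm (x, y, z), fixed on the skid (left or right varies); its cock has a green lever that stands upright, along the pipe. Its cover stands slightly ajar. Origin: centre of its underside; x axis to the rear (hinge side), y along the skid, z up
- filter_b: blue chamber taken out of service, same size and axes; its cock has a red lever lying level, across the pipe. Its cover is shut and hides the filter plate. Rim 85 mm above its origin (101 mm above the work surface)
- cover_a (a joint): angle of the cover on filter_a (rad): 0 fully shut on its seal, grows as the cover opens; starts 0.06 to 0.14. Stiff friction hinge at the rear rim: stays at any angle, takes 2 to 7 N downward on the handle to close it (least when pushed along its arc), then comes up hard against the rim
- cover_b (a joint): angle of the cover on filter_b (rad): 0 shut (start), 1.57 upright, stop at 1.75 (leaning back). Same friction hinge (0.36 N m): stays where it is left, about 6 N upward at the handle to lift it. No latch
- cover_a_handle (a point): middle of the steel handle bar on cover_a: a round bar 11 mm thick running along the chamber's y, 65 mm clear between its two posts, its centre 32 mm above the flat top of the cover and 25 mm behind the cover's front edge. It moves with the cover. Covers are shallow hoods 122 x 112 x 30 mm
- cover_b_handle (a point): middle of the same handle bar on cover_b. It lies 97 mm in front of and 62 mm above the hinge line when shut, and can turn between the fingers as the cover swings
- cover_a_hinge (a point): middle of the hinge line of cover_a, at the rear rim of the chamber; the hinge line runs along the chamber's y
- cover_b_hinge (a point): middle of the hinge line of cover_b, likewise
- filter_plate: filter plate standing upright in guide channels inside filter_b, 15 mm in front of the chamber's middle: mesh in an aluminium frame 10 mm thick (its x, along the chamber's x), 88 mm wide (y), 76 mm high, with a yellow tab on top; 0.14 to 0.28 kg, guides leave about 2 mm play and reach up to 10 mm below the rim. Origin: middle of its lower edge, 4 mm above the chamber's underside; z up along the plate
- plate_tab (a point): grip point of the yellow tab, 90 mm above the plate's lower edge; the tab is 10 mm thick (plate's x), 38 mm wide (y), reaches 13 mm above and 14 mm below this point, and stands out 22 mm above the chamber's rim once the cover is up
- drip_tray: shallow aluminium drip tray 150 x 220 x 22 mm (x, y, z), fixed, to the left of the filter. Origin: middle of its underside
- oil_can: green oil can with a long spout, 167 mm tall; bystander, leave alone
- flat_file: flat file with a wooden handle, 290 mm long; bystander, leave alone
- steel_block_1: drilled steel block 40 x 60 x 30 mm; bystander, leave alone
- spanner_17: combination spanner 182 mm long; bystander, leave alone
- hammer: hammer 262 mm long; bystander, leave alone
- grease_tin: blue tin with a white lid, 73 mm across, 54 mm tall; bystander, leave alone

How it is judged:
By the outcome, as a careful person would: the job done as asked, in the order asked, and still so for the second after the job is handed in, while the arm keeps its last pose, push and grip.
It also fails if it takes over 64 s, if anything falls off the work surface, if the arm or the gripper's body presses on something with over 40 N, if the wrist force passes 120 N, or if a joint passes its speed limit or range.

### The arm

A 6-joint arm with a two-finger parallel gripper is mounted at the origin on a cart in front of the work surface, level with it; the furniture and walls round the work are solid. World frame = base frame: x ahead of the robot, y to its left, z up, the work surface at z = 0. Lengths are in m, angles in degrees, forces in N, time in s.
With the tool pointing down it reaches from about 0.25 to 0.8 m from the base axis. Payload 8.5 kg.
Tool frame: the origin (TCP) lies between the finger pads; the fingertips stand 17 mm ahead of it and the grasp point (between the pads) lies 2 mm behind it; z points along the fingers, y is the direction in which the jaws open and shut (so a half turn about z gives the same grasp; the last joint's range is limited). The gripper opens to 85 mm and grips with 20 to 120 N. Pads are 22 mm wide; open, the fingers measure 114 mm over their backs; the gripper's body (76 mm by 85 mm) begins 54 mm behind the grasp point. The pads swing forward as they close: fully open they stand 13 mm farther back than shut.
Start: joints at [66.75, 13.648, -0.773, 75.585, 0, 90], TCP at [0.207, 0.482, 0.248] pointing down, gripper open.
Joint ranges: [-152.45, 152.45], [-59.26, 108.67], [-65.41, 83.53], [-104.44, 129.93], [-82.83, 76.93], [-180, 180]. Speed limits (degrees/s): [127.2, 127.2, 159.86, 180, 180, 180].

### API

Orientations are given as a 3x3 rotation matrix whose columns are the frame's x, y, z axes.
In Python, from bench import sensors, snapshot, calibration, bot gives the robot as it stands. The module is installed in compiled form; this text tells all that it offers.
- The arm moves only by the shell command python3 -m inch 'ROWS' [FORCE]. ROWS is JSON, a list that holds one entry, the list of rows, each a list of 7 numbers: the turn, a rotation vector about the tool's x, y, z in rad, then the shift along the tool's x, y, z in mm, then the opening in per cent of the stroke, from 0 (shut) to 100 (fully open). In form: [[[wx, wy, wz, tx, ty, tz, claw], ...]]. A call has 1 to 8 rows; each row shifts and turns the commanded pose from where the row before left it, along the tool's axes as they then stand; what a row does not reach is not made up. A row lasts 1/10 s, in which the tool goes at most 50 mm and 8.59 degrees, less where a joint would pass 70% of its speed; a pose out of reach is approached as far as the arm can. A call with a gripper value outside its range is refused whole. The fingers move at their own pace and stop on an object; FORCE is the grip in N (left out, the last holds). Time passes only in rows, so rows that do not move let the fingers close. It gives the time, the measured TCP pose, the force and the opening at its end, in the units of the state.
- sensors.observe(): the state, without advancing time (a new reading comes with each control period).
- snapshot(name): name is "side" or "top" or "wrist"; returns the picture (420x560x3 uint8, red, green, blue); there is no depth.
- calibration(name): a dict with "intrinsics" (3x3 intrinsics, pixels), "cam_to_world" (4x4, takes a point from camera to world coordinates); the wrist camera has in their place "mount" (4x4, takes a point from camera to tool coordinates, whose origin is the TCP and whose axes are the flange's). Camera axes: x right, y up, looking along -z (the intrinsics and any distortion apply to the point x, -y, -z); pixel columns grow to the right and rows downward; lengths in m; the calibration is good to about 2 mm. A picture is of the moment at which its call begins: read the wrist's pose just before it. calibration takes no time and is no camera call.
- bot.finish_job(): hands the job in, once; it reports no verdict.
The state is a dict: "time_s": time; "joint_positions": joint angles; "qd": joint speeds; "joint_efforts": joint torques, N m; "tcp_pos": TCP position; "tcp_rot": TCP orientation; "contact_force": force on the tool from outside, world axes, zero at the start; "ft_torque": the same for the moment, N m; "finger_gap": finger opening in m.
Only numpy, scipy, OpenCV 4.12 (cv2) and the standard library are available. Lean on these libraries where they do the work, as an engineer would, in place of code of your own. Each camera call takes 0.05 s, during which the arm holds its last target.

## Working session

There is one attempt and no reset: what is moved stays moved. The work goes in short steps, Python scripts to look and compute and a shell command to move; the robot and the scene stay as the last step left them, time stands still between calls to the robot, and variables do not carry over. Pictures are saved under pics/ and viewed, and the job is handed in when it is done.

```bash
mkdir -p pics; ls; python3 - <<'E'
from bench import sensors, snapshot, calibration
import cv2, numpy as np
np.set_printoptions(precision=4,suppress=True)
print(sensors.observe())
for n in ["side","top","wrist"]:
    im=snapshot(n); cv2.imwrite(f"pics/{n}0.png",im[:,:,::-1])
    print(n,calibration(n))
E
```

```text
pics
{'time_s': 0.0, 'joint_positions': array([66.7502, 13.681 , -0.8162, 75.5852, -0.0036, 89.9993]), 'qd': array([-0.0842,  0.0959,  0.0086, -0.0364,  0.0594,  0.026 ]), 'joint_efforts': array([  0.0011, -53.8774,  34.6434,   0.0186,   0.    ,  -0.    ]), 'tcp_pos': array([0.2071, 0.482 , 0.2477]), 'tcp_rot': array([[-0.9188,  0.3947, -0.0005],
       [ 0.3947,  0.9188, -0.0013],
       [-0.0001, -0.0014, -1.    ]]), 'contact_force': array([ 0.625 , -0.2026, -0.1807]), 'ft_torque': array([ 0.0641, -0.0172, -0.0016]), 'finger_gap': 0.08533601434539612}
side {'intrinsics': array([[451.0148,   0.    , 270.1854],
       [  0.    , 451.0148, 209.5499],
       [  0.    ,   0.    ,   1.    ]]), 'cam_to_world': array([[ 0.3864,  0.6129, -0.6892, -0.6207],
       [-0.9221,  0.2401, -0.3034, -0.4586],
       [-0.0204,  0.7528,  0.6579,  1.2353],
       [ 0.    ,  0.    ,  0.    ,  1.    ]])}
top {'intrinsics': array([[542.1206,   0.    , 277.7426],
       [  0.    , 542.1206, 217.7047],
       [  0.    ,   0.    ,   1.    ]]), 'cam_to_world': array([[-0.0269,  0.9873, -0.1568,  0.2475],
       [-0.9996, -0.0275, -0.002 ,  0.027 ],
       [-0.0063,  0.1567,  0.9876,  2.0669],
       [ 0.    ,  0.    ,  0.    ,  1.    ]])}
wrist {'intrinsics': array([[359.2586,   0.    , 276.791 ],
       [  0.    , 359.2586, 203.0005],
       [  0.    ,   0.    ,   1.    ]]), 'mount': array([[-0.0008,  0.9535,  0.3013,  0.0772],
       [ 1.    ,  0.0005,  0.0009, -0.0006],
       [ 0.0007,  0.3013, -0.9535, -0.1253],
       [ 0.    ,  0.    ,  0.    ,  1.    ]])}
```

View pics/side0.png

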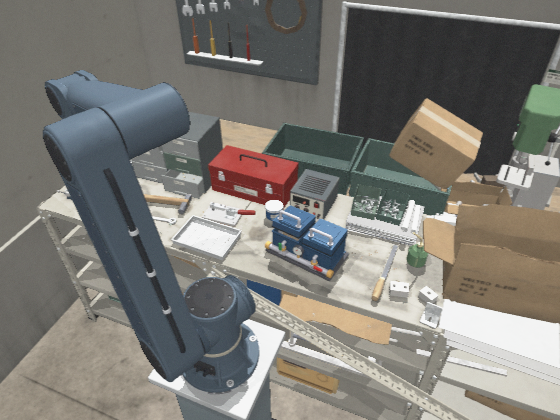

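View pics/top0.png

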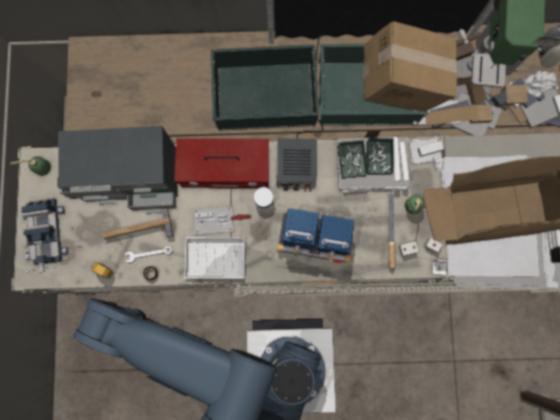

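View pics/wrist0.png

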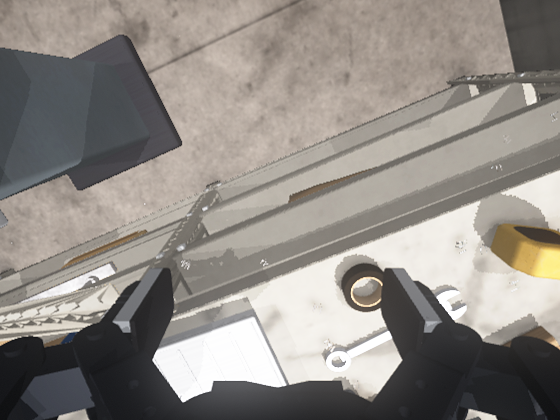

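```bash
python3 - <<'E'
import cv2
a=cv2.imread("pics/top0.png")[190:290,170:370]
b=cv2.imread("pics/side0.png")[190:300,160:360]
cv2.imwrite("pics/topz.png",cv2.resize(a,None,fx=4,fy=4,interpolation=cv2.INTER_CUBIC))
cv2.imwrite("pics/sidez.png",cv2.resize(b,None,fx=4,fy=4,interpolation=cv2.INTER_CUBIC))
E
```

```text
(no output)
```

View pics/topz.png

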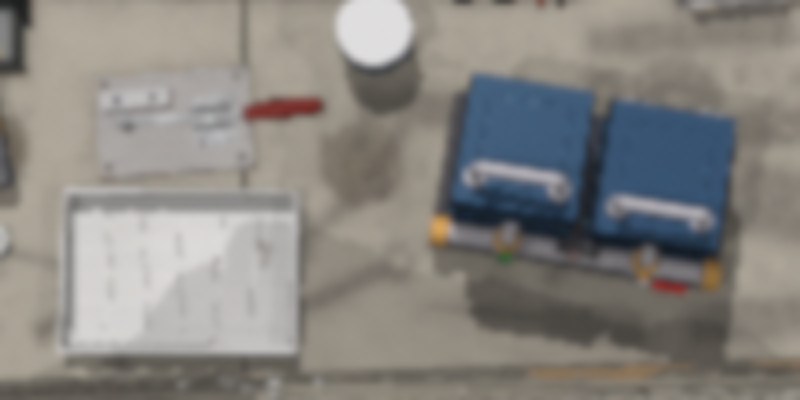

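View pics/sidez.png

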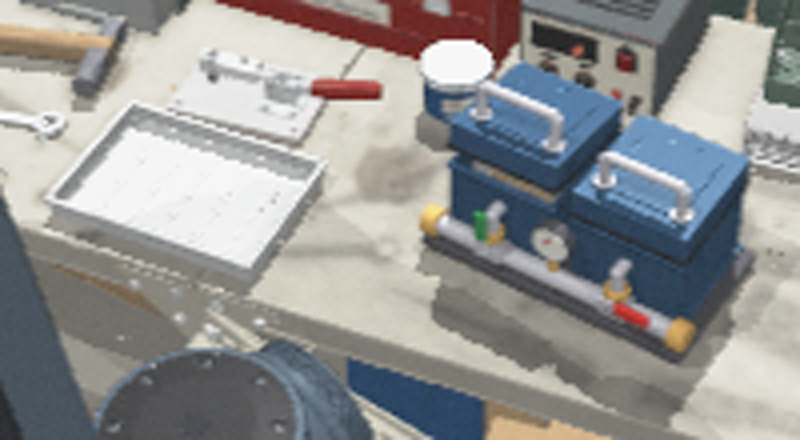

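```bash
cat > h.py <<'E'
import numpy as np, cv2
from bench import sensors, snapshot, calibration
from scipy.spatial.transform import Rotation as R
np.set_printoptions(precision=4,suppress=True)
def cam(name,st=None):
    c=calibration(name); K=c["intrinsics"]
    if name!="wrist": return K,c["cam_to_world"]
    T=np.eye(4); T[:3,:3]=st["tcp_rot"]; T[:3,3]=st["tcp_pos"]
    return K,T@c["mount"]
def ray(KT,u,v):
    K,T=KT; d=np.linalg.inv(K)@[u,v,1]; d=np.array([d[0],-d[1],-d[2]])
    d=T[:3,:3]@d; return T[:3,3],d/np.linalg.norm(d)
def plane(KT,u,v,z):
    o,d=ray(KT,u,v); return o+d*(z-o[2])/d[2]
def tri(*obs):
    A=np.zeros((3,3));b=np.zeros(3);L=[]
    for KT,u,v in obs:
        o,d=ray(KT,u,v);P=np.eye(3)-np.outer(d,d);A+=P;b+=P@o;L.append((o,d))
    p=np.linalg.solve(A,b)
    return p,[round(1000*np.linalg.norm((np.eye(3)-np.outer(d,d))@(p-o)),1) for o,d in L]
def proj(KT,p):
    K,T=KT; q=np.linalg.inv(T)@np.r_[p,1]; q=K@[q[0],-q[1],-q[2]]; return q[:2]/q[2]
def delta(pos,Rt,st=None):
    st=st or sensors.observe()
    R0=st["tcp_rot"]; w=R.from_matrix(R0.T@Rt).as_rotvec()
    print("rotvec",w,"deg",np.degrees(np.linalg.norm(w)),"shift0 mm",1000*R0.T@(np.array(pos)-st["tcp_pos"]),"shift in target frame",1000*Rt.T@(np.array(pos)-st["tcp_pos"]))
def shot(name,fn):
    st=sensors.observe(); im=snapshot(name); cv2.imwrite(f"pics/{fn}.png",im[:,:,::-1])
    np.savez(f"pics/{fn}.npz",p=st["tcp_pos"],R=st["tcp_rot"]); return st
def wcam(fn):
    d=np.load(f"pics/{fn}.npz"); return cam("wrist",{"tcp_pos":d["p"],"tcp_rot":d["R"]})
E
python3 - <<'E'
from h import *
T=cam("top");S=cam("side")
def z(t,s): return tri((T,170+t[0]/4,190+t[1]/4),(S,160+s[0]/4,190+s[1]/4))
for n,t,s in [("bL",(614,203),(606,158)),("bR",(708,222),(684,210)),("aL",(475,173),(484,90)),("aR",(560,188),(556,144)),("redend",(668,287),(630,315)),
 ("yel L",(440,230),(434,221)),("yelR",(712,273),(680,333)),("trayFL",(62,350),(50,205)),("trayFR",(298,353),(252,275)),("trayBR",(298,190),(325,163)),("trayBL",(68,190),(133,105)),("tin",(373,28),(457,62))]:
    print(n,*z(t,s))
E
```

```text
bL [ 0.4649 -0.1315  0.1552] [np.float64(2.8), np.float64(2.8)]
bR [ 0.4458 -0.2123  0.1402] [np.float64(1.0), np.float64(1.0)]
aL [ 0.4928 -0.0081  0.1709] [np.float64(1.9), np.float64(1.9)]
aR [ 0.4803 -0.0828  0.1419] [np.float64(0.5), np.float64(0.5)]
redend [ 0.396  -0.1846  0.0473] [np.float64(0.2), np.float64(0.2)]
yel L [0.4571 0.0262 0.0261] [np.float64(0.5), np.float64(0.5)]
yelR [ 0.4091 -0.2278  0.0281] [np.float64(1.0), np.float64(1.0)]
trayFL [0.3553 0.3857 0.0094] [np.float64(0.4), np.float64(0.4)]
trayFR [0.3464 0.1627 0.009 ] [np.float64(0.3), np.float64(0.3)]
trayBR [0.5002 0.1603 0.0154] [np.float64(0.4), np.float64(0.4)]
trayBL [0.5064 0.3798 0.0141] [np.float64(0.4), np.float64(0.4)]
tin [0.649  0.083  0.0504] [np.float64(1.0), np.float64(1.0)]
```

```bash
cat >> h.py <<'E'
def Rdown(yaw): # tool y along chamber x at yaw(deg)
    c,s=np.cos(np.radians(yaw)),np.sin(np.radians(yaw))
    return np.array([[-s,c,0],[c,s,0],[0,0,-1.]])
E
python3 - <<'E'
from h import *
delta([0.46,-0.10,0.40],Rdown(-10.7))
E
```

```text
rotvec [-0.0009  0.0008  1.3518] deg 77.45107693272378 shift0 mm [-462.117  -435.1896 -151.6955] shift in target frame [-525.0314  356.5561 -152.1955]
```

```bash
python3 -m inch '[[[0,0,0.149,0,0,-19,100],[0,0,0.149,0,0,-19,100],[0,0,0.149,0,0,-19,100],[0,0,0.149,0,0,-19,100],[0,0,0.149,0,0,-19,100],[0,0,0.149,0,0,-19,100],[0,0,0.149,0,0,-19,100],[0,0,0.149,0,0,-19,100]]]'
python3 -m inch '[[[0,0,0.149,0,0,0,100],[0,0,0.011,-38,26,0,100],[0,0,0,-38,26,0,100],[0,0,0,-38,26,0,100],[0,0,0,-38,26,0,100],[0,0,0,-38,26,0,100],[0,0,0,-38,26,0,100],[0,0,0,-38,26,0,100]]]'
python3 - <<'E'
from h import *
delta([0.46,-0.10,0.40],Rdown(-10.7))
E
```

```text
time_s: 0.95
tcp_pos: [0.2072, 0.4822, 0.4008]
tcp_rot: [[0.033, 0.999, -0.0], [0.999, -0.033, -0.001], [-0.001, -0.0, -1.0]]
contact_force: [0.1, 0.7, 0.1]
finger_gap: 0.0854
time_s: 1.75
tcp_pos: [0.3372, 0.1856, 0.4003]
tcp_rot: [[0.185, 0.983, 0.0], [0.983, -0.185, 0.0], [0.0, 0.0, -1.0]]
contact_force: [0.9, 0.4, 0.6]
finger_gap: 0.0856
rotvec [ 0.0002 -0.0001  0.0002] deg 0.018826246282039594 shift0 mm [-257.8791  173.6161    0.3291] shift in target frame [-257.8367  173.6791    0.307 ]
```

```bash
python3 -m inch '[[[0,0,0,-38,26,0,100],[0,0,0,-38,26,0,100],[0,0,0,-38,26,0,100],[0,0,0,-19,26,0,100],[0,0,0,0,20,0,100],[0,0,0,0,0,0,100]]]'
python3 -c "
from h import *
shot('wrist','w1')"
python3 -m inch '[[[0,0,0,-40,16,0,100],[0,0,0,-40,17,0,100],[0,0,0,-40,17,0,100],[0,0,0,0,0,0,100]]]'
python3 -c "
from h import *
shot('wrist','w2')"
```

```text
time_s: 2.35
tcp_pos: [0.4359, 0.0324, 0.3994]
tcp_rot: [[0.188, 0.982, -0.001], [0.982, -0.188, -0.0], [-0.0, -0.001, -1.0]]
contact_force: [0.3, 0.8, -0.9]
finger_gap: 0.085
time_s: 2.8
tcp_pos: [0.4611, -0.0966, 0.3998]
tcp_rot: [[0.189, 0.982, -0.001], [0.982, -0.189, -0.001], [-0.001, -0.001, -1.0]]
contact_force: [-0.1, 0.5, -1.5]
finger_gap: 0.0855
```

View pics/w1.png

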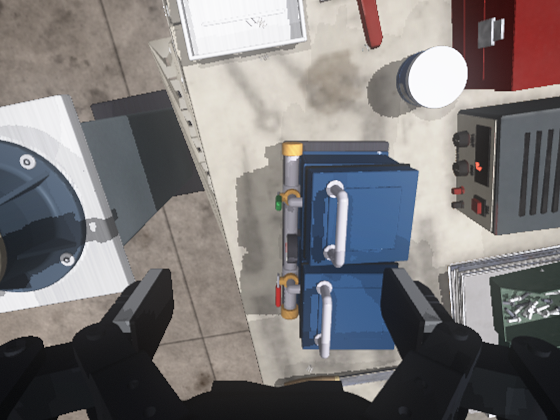

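View pics/w2.png

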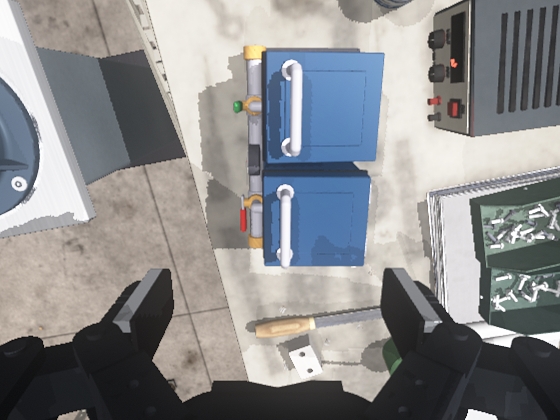

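```bash
python3 - <<'E'
import cv2, numpy as np
o=[]
for f,b in (("w1",(170,365,270,420)),("w2",(45,275,240,390))):
    a=cv2.imread(f"pics/{f}.png")[b[0]:b[1],b[2]:b[3]]
    cv2.imwrite(f"pics/{f}z.png",cv2.resize(a,None,fx=2.6,fy=2.6,interpolation=cv2.INTER_NEAREST))
    im=cv2.imread(f"pics/{f}.png"); hsv=cv2.cvtColor(im,cv2.COLOR_BGR2HSV)
    m=((hsv[:,:,1]<60)&(hsv[:,:,2]>120)).astype(np.uint8)
    m2=np.zeros_like(m);m2[b[0]:b[1],b[2]+30:b[3]-20]=m[b[0]:b[1],b[2]+30:b[3]-20]
    n,l,s,c=cv2.connectedComponentsWithStats(m2)
    for i in range(1,n):
        if 150<s[i][4]<4000:
            print(f,s[i],c[i])
            for v in range(s[i][1],s[i][1]+s[i][3],8):
                u=np.where(l[v]==i)[0]; print((v,int(u.min()),int(u.max())),end=' ')
            print()
E
```

```text
w1 [ 324  180   25   88 1005] [338.93830846 223.24079602]
(180, 333, 337) (188, 326, 343) (196, 330, 347) (204, 338, 348) (212, 337, 347) (220, 337, 346) (228, 336, 346) (236, 336, 345) (244, 336, 345) (252, 324, 344) (260, 336, 344) 
w1 [ 300  280  100   85 2237] [341.75994636 344.05319624]
(280, 324, 324) (288, 316, 331) (296, 325, 330) (304, 323, 331) (312, 322, 331) (320, 322, 331) (328, 322, 330) (336, 316, 330) (344, 300, 329) (352, 300, 398) (360, 300, 399) 
w2 [270  45 100   8 661] [321.88653555  47.84266263]
(45, 270, 369) 
w2 [ 281   59   22   98 1356] [293.65339233 107.10693215]
(59, 291, 291) (67, 282, 301) (75, 282, 302) (83, 291, 302) (91, 291, 301) (99, 290, 301) (107, 290, 301) (115, 290, 301) (123, 290, 301) (131, 290, 301) (139, 285, 300) (147, 281, 300) (155, 286, 297) 
w2 [ 270  184  100   91 2124] [309.39218456 245.44915254]
(184, 283, 286) (192, 276, 293) (200, 280, 369) (208, 281, 369) (216, 281, 369) (224, 281, 369) (232, 281, 369) (240, 280, 369) (248, 279, 369) (256, 277, 369) (264, 280, 369) (272, 270, 369)
```

View pics/w1z.png

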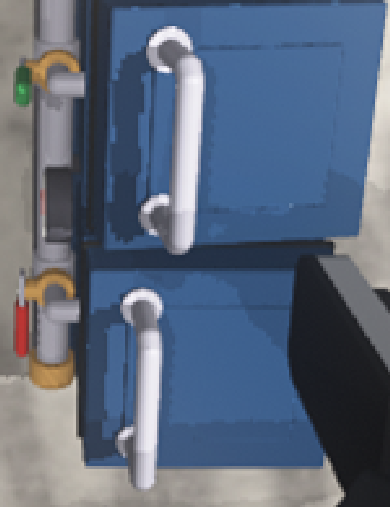

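View pics/w2z.png

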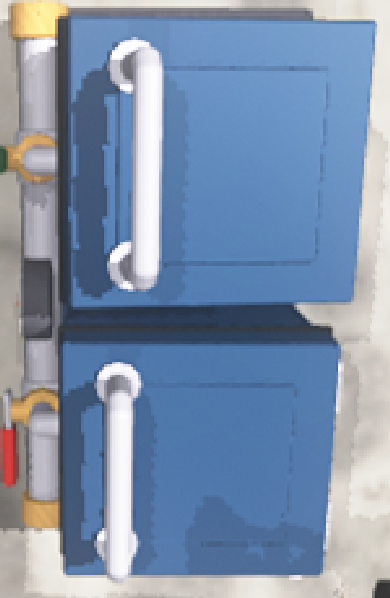

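```bash
python3 - <<'E'
from h import *
A=wcam("w1");B=wcam("w2")
def p1(z): return (A,270+z[0]/2.6-.3,170+z[1]/2.6-.3)
def p2(z): return (B,240+z[0]/2.6-.3,45+z[1]/2.6-.3)
P={}
for n,a,b in [("At",(190,58),(147,42)),("Ab",(181,253),(146,292)),("Bt",(149,320),(119,378)),("Bb",(146,488),(119,579)),
   ("coverA rear-left",(386,10),(375,21)),("coverA rear-right",(360,237),(352,302)),("coverA FL",(112,4),(70,17)),("coverA FR",(103,248),(70,305)),("coverB FL",(88,272),(62,343)),("coverB FR",(85,466),(66,575)),
   ("redtip",(22,354),(8,484)),("yellow bottom mid",(52,387),(42,527))]:
    P[n],r=tri(p1(a),p2(b)); print(n,P[n],r)
d=P["At"]-P["Ab"];print(np.degrees(np.arctan2(-d[0],d[1])))
d=P["Bt"]-P["Bb"];print(np.degrees(np.arctan2(-d[0],d[1])))
print((P["At"]+P["Ab"])/2,(P["Bt"]+P["Bb"])/2)
E
```

```text
At [ 0.4965 -0.0011  0.1788] [np.float64(0.4), np.float64(0.4)]
Ab [ 0.4818 -0.0885  0.1694] [np.float64(0.3), np.float64(0.3)]
Bt [ 0.4646 -0.1223  0.1622] [np.float64(0.3), np.float64(0.3)]
Bb [ 0.4491 -0.2094  0.1646] [np.float64(0.5), np.float64(0.5)]
coverA rear-left [ 0.5855 -0.008   0.1402] [np.float64(0.4), np.float64(0.4)]
coverA rear-right [ 0.5677 -0.1162  0.1326] [np.float64(0.3), np.float64(0.3)]
coverA FL [0.4721 0.0158 0.1382] [np.float64(0.2), np.float64(0.2)]
coverA FR [ 0.4502 -0.0924  0.1455] [np.float64(0.1), np.float64(0.1)]
coverB FL [ 0.4418 -0.1109  0.1311] [np.float64(0.8), np.float64(0.8)]
coverB FR [ 0.4213 -0.2221  0.1278] [np.float64(0.4), np.float64(0.4)]
redtip [ 0.3923 -0.1993  0.0543] [np.float64(0.5), np.float64(0.5)]
yellow bottom mid [ 0.404  -0.2321  0.044 ] [np.float64(0.9), np.float64(0.9)]
-9.539441642565722
-10.07644631227244
[ 0.4891 -0.0448  0.1741] [ 0.4568 -0.1658  0.1634]
```

```bash
python3 - <<'E'
from h import *
delta([0.486,-0.042,0.212],Rdown(-10.2))
E
```

```text
rotvec [-0.0011  0.0001 -0.0117] deg 0.6722985977247604 shift0 mm [ 56.6476  15.1631 187.9524] shift in target frame [ 56.4448  15.6263 187.9754]
```

```bash
python3 -m inch '[[[0,0,-0.0117,28,8,20,0],[0,0,0,28,8,33,0],[0,0,0,0,0,45,0],[0,0,0,0,0,45,0],[0,0,0,0,0,30,0],[0,0,0,0,0,15,0],[0,0,0,0,0,0,0]]]' 40
python3 -c "
from h import *
shot('wrist','w3');s=shot('side','s3');print(s['contact_force'])
im=cv2.imread('pics/s3.png')[190:300,200:380];w=cv2.imread('pics/w3.png');cv2.imwrite('pics/c3.png',cv2.hconcat([cv2.resize(w,(400,300)),cv2.resize(im,(400,300))]))"
```

```text
time_s: 3.55
tcp_pos: [0.4848, -0.0397, 0.2106]
tcp_rot: [[0.172, 0.985, -0.004], [0.985, -0.172, 0.001], [-0.0, -0.004, -1.0]]
contact_force: [-0.4, 0.2, -0.5]
finger_gap: 0.0001
[ 0.1267  0.2964 -0.0933]
```

View pics/c3.png

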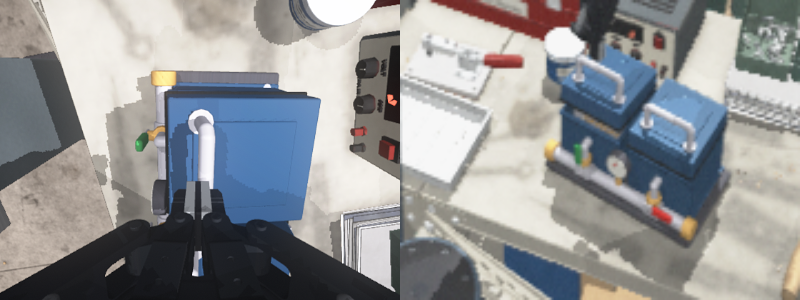

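```bash
python3 -m inch '[[[0,0,0,0,0,7,0],[0,0,0,0,0,5,0],[0,0,0,0,0,4,0],[0,0,0,0,0,3,0],[0,0,0,0,0,3,0]]]'
python3 -m inch '[[[0,0,0,0,0,2,0],[0,0,0,0,0,1,0],[0,0,0,0,0,0,0]]]'
```

```text
time_s: 4.15
tcp_pos: [0.4862, -0.0414, 0.1903]
tcp_rot: [[0.175, 0.985, -0.001], [0.985, -0.175, 0.0], [0.0, -0.001, -1.0]]
contact_force: [-2.7, -0.0, 5.5]
finger_gap: 0.0002
time_s: 4.45
tcp_pos: [0.4868, -0.0415, 0.1872]
tcp_rot: [[0.175, 0.985, -0.0], [0.985, -0.175, -0.0], [-0.0, -0.0, -1.0]]
contact_force: [0.4, -0.5, -1.2]
finger_gap: 0.0
```

```bash
for i in 1 ; do python3 -m inch '[[[0,0,0,0,0,1,0],[0,0,0,0,0,1,0],[0,0,0,0,0,0,0]]]'; done; python3 -m inch '[[[0,0,0,0,0,1,0],[0,0,0,0,0,0,0]]]'
```

```text
time_s: 4.75
tcp_pos: [0.4868, -0.0414, 0.1854]
tcp_rot: [[0.174, 0.985, 0.0], [0.985, -0.174, -0.0], [-0.0, 0.0, -1.0]]
contact_force: [-3.1, 0.8, 4.8]
finger_gap: -0.0002
time_s: 4.95
tcp_pos: [0.4869, -0.0414, 0.1852]
tcp_rot: [[0.174, 0.985, 0.001], [0.985, -0.174, -0.0], [-0.0, 0.001, -1.0]]
contact_force: [-5.8, 1.0, 13.0]
finger_gap: -0.0001
```

```bash
python3 -m inch '[[[0,0,0,0,0,1,0],[0,0,0,0,0,0,0],[0,0,0,0,0,0,0]]]'
```

```text
time_s: 5.25
tcp_pos: [0.487, -0.0414, 0.185]
tcp_rot: [[0.174, 0.985, 0.002], [0.985, -0.174, -0.0], [0.0, 0.002, -1.0]]
contact_force: [-8.1, 0.3, 21.2]
finger_gap: -0.0002
```

```bash
python3 -m inch '[[[0,0,0,0,0,-10,0],[0,0,0,0,0,-30,50],[0,0,0,0,0,-40,50],[0,0,0,0,0,-50,50],[0,0,0,0,0,-40,50],[0,0,0,0,0,0,50]]]'
python3 - <<'E'
from h import *
shot('wrist','w4'); shot('side','s4')
delta([0.457,-0.166,0.25],Rdown(-10.2))
w=cv2.imread('pics/w4.png');im=cv2.imread('pics/s4.png')[190:290,240:373];cv2.imwrite('pics/c4.png',cv2.hconcat([cv2.resize(w,(400,300)),cv2.resize(im,(400,300))]))
E
```

```text
time_s: 5.85
tcp_pos: [0.4889, -0.0416, 0.3586]
tcp_rot: [[0.174, 0.985, 0.009], [0.985, -0.174, -0.001], [0.001, 0.009, -1.0]]
contact_force: [0.4, 0.1, 0.6]
finger_gap: 0.043
rotvec [ 0.0023 -0.0001  0.0027] deg 0.20327474105689974 shift0 mm [-127.9613   -8.632   103.9688] shift in target frame [-127.9752   -8.0473  103.9986]
```

View pics/c4.png

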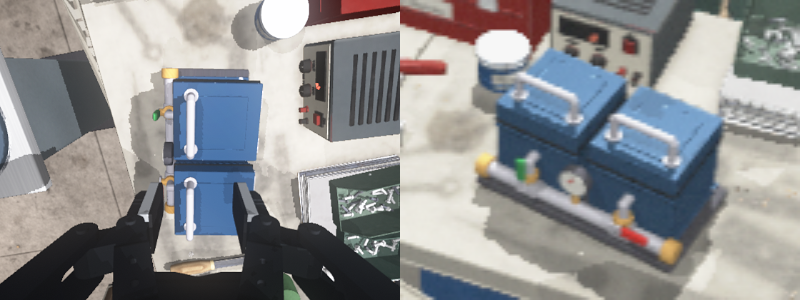

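View pics/w4.png

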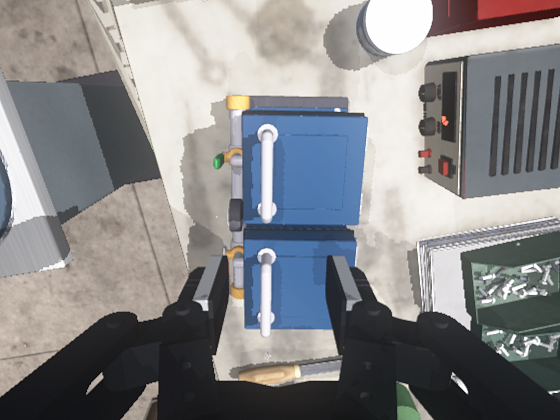

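```bash
python3 - <<'E'
from h import *
W=wcam("w4")
print(plane(W,266.5,170,.163),plane(W,266,295,.163))
E
python3 -m inch '[[[0,0,0,-43,-2.7,15,50],[0,0,0,-43,-2.7,15,50],[0,0,0,-42,-2.6,25,50],[0,0,0,0,0,25,50],[0,0,0,0,0,24,50],[0,0,0,0,0,0,50]]]'
python3 - <<'E'
from h import *
shot('wrist','w5')
delta([0.457,-0.166,0.1615],Rdown(-10.2))
E
```

```text
[ 0.4822 -0.0338  0.163 ] [ 0.4578 -0.1613  0.163 ]
time_s: 6.55
tcp_pos: [0.4543, -0.1658, 0.2454]
tcp_rot: [[0.175, 0.984, -0.007], [0.984, -0.175, 0.002], [0.001, -0.007, -1.0]]
contact_force: [-0.8, 0.1, 0.5]
finger_gap: 0.0428
rotvec [-0.0045 -0.0006  0.0023] deg 0.2908368268042042 shift0 mm [ 0.0063  2.1063 85.9368] shift in target frame [ 0.0659  1.7231 85.9453]
```

View pics/w5.png

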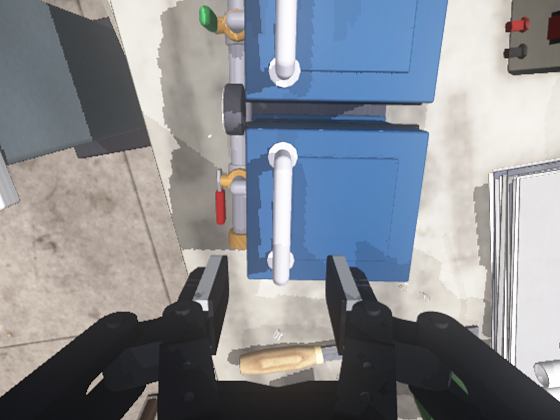

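```bash
python3 -m inch '[[[0,0,0,0,1.9,30,50],[0,0,0,0,0,30,50],[0,0,0,0,0,18,50],[0,0,0,0,0,7,50],[0,0,0,0,0,0,50],[0,0,0,0,0,0,0],[0,0,0,0,0,0,0],[0,0,0,0,0,0,0]]]' 40
python3 -m inch '[[[0,0,0,0,0,0,0],[0,0,0,0,0,0,0]]]'
```

```text
time_s: 7.4
tcp_pos: [0.4568, -0.1661, 0.1653]
tcp_rot: [[0.175, 0.985, -0.003], [0.985, -0.175, -0.0], [-0.0, -0.003, -1.0]]
contact_force: [-9.7, 1.3, 9.0]
finger_gap: 0.0093
time_s: 7.6
tcp_pos: [0.4567, -0.1661, 0.1653]
tcp_rot: [[0.175, 0.985, -0.002], [0.985, -0.175, 0.0], [-0.0, -0.002, -1.0]]
contact_force: [-9.8, 1.9, 8.4]
finger_gap: 0.0093
```

```bash
python3 - <<'E'
from h import *
shot('wrist','w6');shot('side','s6')
w=cv2.imread('pics/w6.png')[100:400,120:440];im=cv2.imread('pics/s6.png')[190:290,240:373];cv2.imwrite('pics/c6.png',cv2.hconcat([cv2.resize(w,(400,375)),cv2.resize(im,(400,375))]))
E
```

```text
(no output)
```

View pics/c6.png

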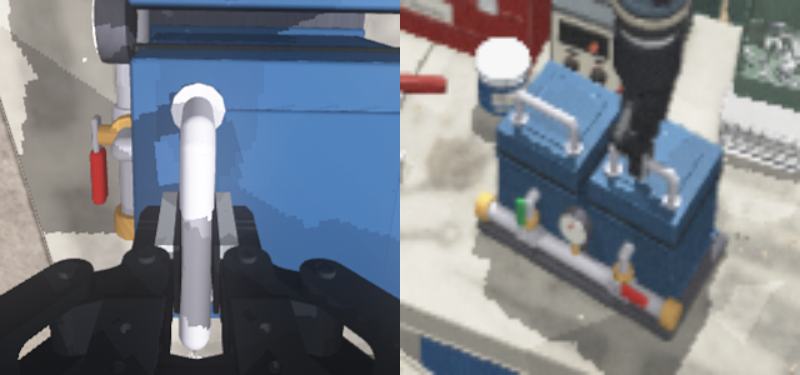

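```bash
python3 - <<'E'
import numpy as np
t=np.radians(np.r_[0:96:6.0,95]); x=-97*np.cos(t)+62*np.sin(t); z=97*np.sin(t)+62*np.cos(t)
for i in range(1,len(t)): print(round(np.degrees(t[i]),1),"ty %.1f tz %.1f"%(x[i]-x[i-1],-(z[i]-z[i-1])))
E
```

```text
6.0 ty 7.0 tz -9.8
12.0 ty 8.0 tz -9.0
18.0 ty 8.9 tz -8.1
24.0 ty 9.7 tz -7.2
30.0 ty 10.4 tz -6.1
36.0 ty 11.0 tz -5.0
42.0 ty 11.4 tz -3.8
48.0 ty 11.8 tz -2.6
54.0 ty 12.0 tz -1.3
60.0 ty 12.0 tz -0.1
66.0 ty 12.0 tz 1.2
72.0 ty 11.8 tz 2.4
78.0 ty 11.5 tz 3.6
84.0 ty 11.0 tz 4.8
90.0 ty 10.5 tz 5.9
95.0 ty 8.2 tz 5.8
```

```bash
python3 -m inch '[[[0,0,0,0,3.5,-5,0],[0,0,0,0,3.5,-4.8,0],[0,0,0,0,8,-9,0],[0,0,0,0,8.9,-8.1,0],[0,0,0,0,0,0,0]]]' 60
python3 -m inch '[[[0,0,0,0,9.7,-7.2,0],[0,0,0,0,10.4,-6.1,0],[0,0,0,0,11,-5,0],[0,0,0,0,0,0,0]]]'
```

```text
time_s: 8.2
tcp_pos: [0.4794, -0.1704, 0.1928]
tcp_rot: [[0.175, 0.985, -0.005], [0.985, -0.175, -0.0], [-0.001, -0.005, -1.0]]
contact_force: [-16.5, 1.0, 18.4]
finger_gap: 0.009
time_s: 8.6
tcp_pos: [0.5122, -0.1767, 0.2127]
tcp_rot: [[0.175, 0.985, 0.001], [0.984, -0.175, -0.002], [-0.002, 0.001, -1.0]]
contact_force: [-10.5, -0.8, 22.9]
finger_gap: 0.0086
```

```bash
python3 -m inch '[[[0,0,0,0,10,-6.8,0],[0,0,0,0,11.8,-3.6,0],[0,0,0,0,12,-1.3,0],[0,0,0,0,0,0,0]]]'
python3 - <<'E'
from h import *
shot('wrist','w7');shot('side','s7')
w=cv2.imread('pics/w7.png')[100:400,120:440];im=cv2.imread('pics/s7.png')[165:290,220:386];cv2.imwrite('pics/c7.png',cv2.hconcat([cv2.resize(w,(400,375)),cv2.resize(im,(400,375))]))
E
```

```text
time_s: 9.0
tcp_pos: [0.546, -0.183, 0.2215]
tcp_rot: [[0.175, 0.985, -0.001], [0.985, -0.175, -0.002], [-0.002, -0.001, -1.0]]
contact_force: [-1.0, -5.5, -3.4]
finger_gap: 0.0083
```

View pics/c7.png

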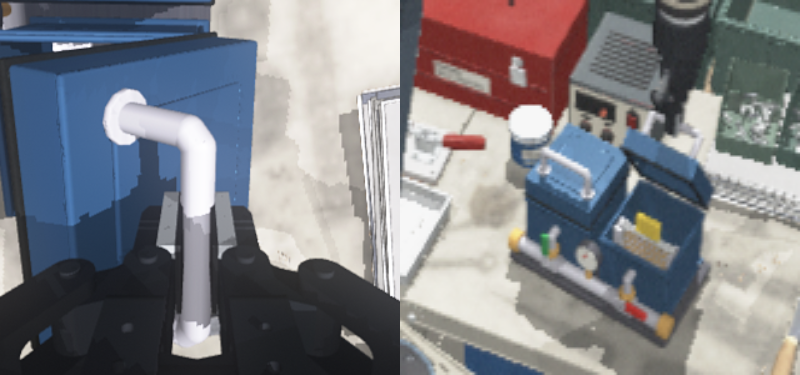

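```bash
python3 -m inch '[[[0,0,0,0,12,-0.1,0],[0,0,0,0,12,1.2,0],[0,0,0,0,11.8,2.4,0],[0,0,0,0,0,0,0]]]'
python3 -m inch '[[[0,0,0,0,11.5,3.6,0],[0,0,0,0,11,4.8,0],[0,0,0,0,0,0,0]]]'
```

```text
time_s: 9.5
tcp_pos: [0.5824, -0.1901, 0.2191]
tcp_rot: [[0.176, 0.984, 0.002], [0.984, -0.176, -0.004], [-0.003, 0.003, -1.0]]
contact_force: [0.3, -8.3, 2.0]
finger_gap: 0.0081
time_s: 9.8
tcp_pos: [0.6043, -0.1942, 0.2102]
tcp_rot: [[0.176, 0.984, 0.001], [0.984, -0.176, -0.004], [-0.004, 0.002, -1.0]]
contact_force: [-0.4, -8.3, 0.6]
finger_gap: 0.0087
```

```bash
python3 -m inch '[[[0,0,0,0,10.5,5.9,0],[0,0,0,0,8.2,5.8,0],[0,0,0,0,1.4,1.2,0],[0,0,0,0,0,0,0]]]'
```

```text
time_s: 10.2
tcp_pos: [0.6238, -0.198, 0.1974]
tcp_rot: [[0.176, 0.984, 0.001], [0.984, -0.176, -0.005], [-0.004, 0.002, -1.0]]
contact_force: [1.4, -10.8, -2.3]
finger_gap: 0.008
```

```bash
python3 -m inch '[[[0,0,0,0,0,0,25],[0,0,0,0,0,0,25],[0,0,0,0,0,0,25],[0,0,0,0,0,-15,25],[0,0,0,0,0,-40,25],[0,0,0,0,0,-50,25],[0,0,0,0,0,-40,25],[0,0,0,0,0,0,25]]]'
python3 - <<'E'
from h import *
shot('wrist','w8');shot('side','s8')
w=cv2.imread('pics/w8.png');im=cv2.imread('pics/s8.png')[165:290,220:386];cv2.imwrite('pics/c8.png',cv2.hconcat([cv2.resize(w,(400,300)),cv2.resize(im,(400,300))]))
E
```

```text
time_s: 11.0
tcp_pos: [0.6244, -0.1956, 0.348]
tcp_rot: [[0.174, 0.985, 0.009], [0.985, -0.174, -0.003], [-0.001, 0.01, -1.0]]
contact_force: [0.0, 0.2, 0.4]
finger_gap: 0.0212
```

View pics/c8.png

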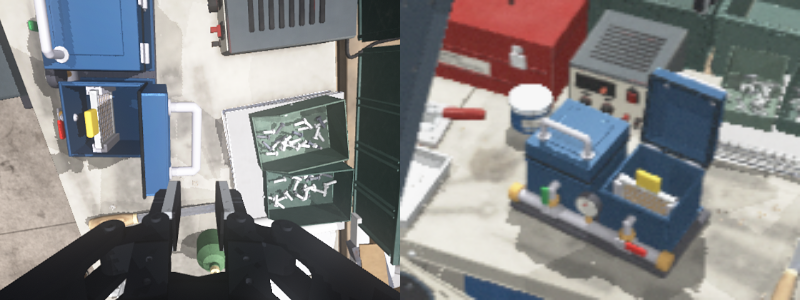

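```bash
python3 -m inch '[[[0,0,0,0,-50,0,25],[0,0,0,0,-50,0,40],[0,0,0,0,-46,10,40],[0,0,0,0,0,30,40],[0,0,0,0,0,0,40]]]'
python3 - <<'E'
from h import *
shot('wrist','w9')
w=cv2.imread('pics/w8.png');v=cv2.imread('pics/w9.png')
for n,im in (('w8',w),('w9',v)):
    hsv=cv2.cvtColor(im,cv2.COLOR_BGR2HSV)
    m=cv2.inRange(hsv,(22,120,90),(35,255,255))
    k,l,s,c=cv2.connectedComponentsWithStats(m)
    for i in range(1,k):
        if s[i][4]>60: print(n,s[i],c[i])
E
```

```text
time_s: 11.6
tcp_pos: [0.4765, -0.1691, 0.2982]
tcp_rot: [[0.175, 0.985, -0.005], [0.985, -0.175, 0.002], [0.001, -0.006, -1.0]]
contact_force: [-0.7, 0.2, -1.0]
finger_gap: 0.0343
w8 [118 153  20  40 650] [127.4938 171.7538]
w9 [272 162  12  46 281] [276.7224 182.3203]
```

View pics/w9.png

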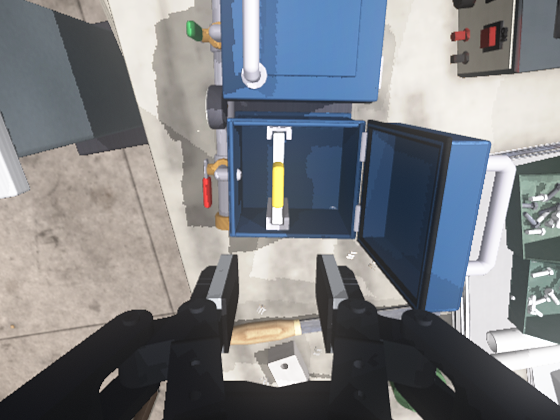

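View pics/w8.png

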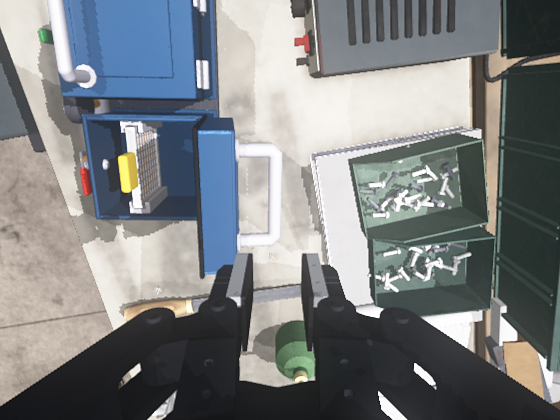

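```bash
python3 - <<'E'
from h import *
A=wcam("w8");B=wcam("w9")
a,r=tri((A,119,156),(B,272.5,163)); b,r2=tri((A,121,192.5),(B,272.5,208)); print(a,r,b,r2)
m=(a+b)/2; x=np.array([.984,-.177,0]); print("mid top of tab",m+x*.005)
# rim / slab check on known plane .123
p,q=plane(B,278,163,.123),plane(B,278,208,.123); print(p,q,(p+q)/2); d=p-q; print(np.degrees(np.arctan2(-d[0],d[1])), np.linalg.norm(d))
c=(p+q)/2
delta([c[0],c[1],.112],Rdown(-10.2))
E
```

```text
[ 0.4738 -0.1544  0.1156] [np.float64(1.6), np.float64(1.6)] [ 0.4673 -0.1911  0.1228] [np.float64(0.1), np.float64(0.1)]
mid top of tab [ 0.4755 -0.1736  0.1192]
[ 0.4792 -0.1522  0.123 ] [ 0.4722 -0.1918  0.123 ] [ 0.4757 -0.172   0.123 ]
-10.036786596779981 0.04017250628476651
rotvec [-0.0038 -0.0007  0.0027] deg 0.27001762545254643 shift0 mm [ -2.9845  -1.0783 187.8657] shift in target frame [ -2.8633  -1.7876 187.8621]
```

```bash
python3 -m inch '[[[0,0,0,-2.9,-1,40,40],[0,0,0,0,0,45,40],[0,0,0,0,0,45,40],[0,0,0,0,0,20,40],[0,0,0,0,0,0,40]]]'
python3 - <<'E'
from h import *
shot('wrist','w10')
delta([.4757,-.172,.112],Rdown(-10.1))
E
```

```text
time_s: 12.15
tcp_pos: [0.4772, -0.1723, 0.1487]
tcp_rot: [[0.174, 0.985, -0.005], [0.985, -0.174, 0.002], [0.001, -0.006, -1.0]]
contact_force: [0.4, 0.6, 0.0]
finger_gap: 0.0339
rotvec [-0.0027 -0.0004  0.0013] deg 0.17227020431658618 shift0 mm [ 0.237  -2.505  38.7721] shift in target frame [ 0.2495 -2.6095 38.7652]
```

View pics/w10.png

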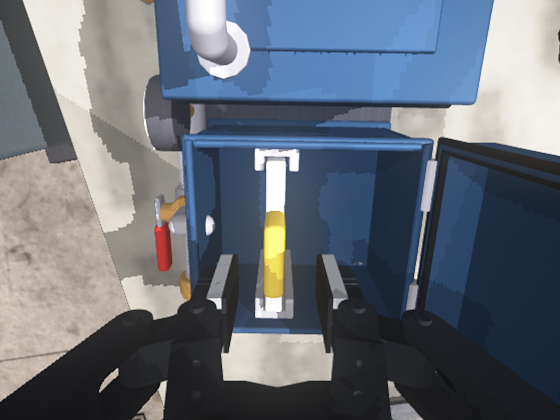

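```bash
python3 - <<'E'
from h import *
W=wcam("w10"); c=plane(W,274,254,.123); print(c)
delta([c[0],c[1],.112],Rdown(-10.1))
E
python3 -m inch '[[[0,0,0,0,-1.5,20,40],[0,0,0,0,0,14,40],[0,0,0,0,0,3,40],[0,0,0,0,0,0,40],[0,0,0,0,0,0,0],[0,0,0,0,0,0,0],[0,0,0,0,0,0,0],[0,0,0,0,0,0,0]]]' 30
```

```text
[ 0.4761 -0.1681  0.123 ]
rotvec [-0.0027 -0.0004  0.0013] deg 0.17227020431658618 shift0 mm [ 4.1709 -2.7963 38.7745] shift in target frame [ 4.1831 -2.9058 38.7652]
time_s: 13.0
tcp_pos: [0.4766, -0.1727, 0.1157]
tcp_rot: [[0.175, 0.985, 0.001], [0.985, -0.175, -0.001], [-0.001, 0.001, -1.0]]
contact_force: [-1.8, 1.1, 6.1]
finger_gap: 0.0095
```

```bash
python3 -m inch '[[[0,0,0,0,0,0,0],[0,0,0,0,0,0,0],[0,0,0,0,0,-6,0],[0,0,0,0,0,-8,0],[0,0,0,0,0,-10,0],[0,0,0,0,0,0,0]]]' 60
python3 -c "
from h import *
shot('wrist','w11')"
```

```text
time_s: 13.6
tcp_pos: [0.477, -0.1727, 0.1401]
tcp_rot: [[0.175, 0.985, 0.002], [0.985, -0.175, -0.001], [-0.0, 0.002, -1.0]]
contact_force: [-1.5, -0.1, -1.6]
finger_gap: 0.0091
```

View pics/w11.png

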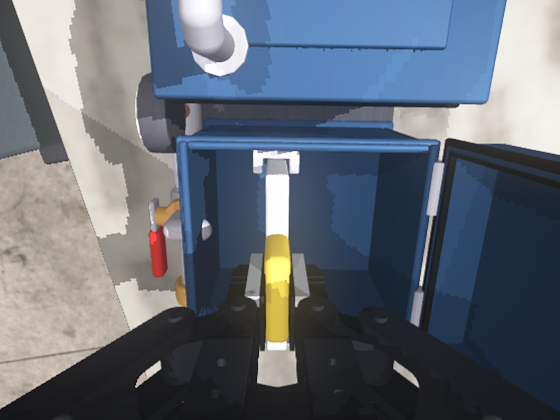

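```bash
python3 -m inch '[[[0,0,0,0,0,-15,0],[0,0,0,0,0,-18,0],[0,0,0,0,0,-20,0],[0,0,0,0,0,-25,0],[0,0,0,0,0,-30,0],[0,0,0,0,0,-30,0],[0,0,0,0,0,-22,0],[0,0,0,0,0,0,0]]]'
python3 - <<'E'
from h import *
shot('wrist','w12');shot('side','s12')
w=cv2.imread('pics/w12.png');im=cv2.imread('pics/s12.png')[140:290,200:400];cv2.imwrite('pics/c12.png',cv2.hconcat([cv2.resize(w,(400,300)),cv2.resize(im,(400,300))]))
E
```

```text
time_s: 14.45
tcp_pos: [0.4776, -0.1729, 0.3011]
tcp_rot: [[0.174, 0.985, 0.004], [0.985, -0.174, -0.002], [-0.001, 0.005, -1.0]]
contact_force: [0.1, -0.3, -1.2]
finger_gap: 0.0092
```

View pics/c12.png

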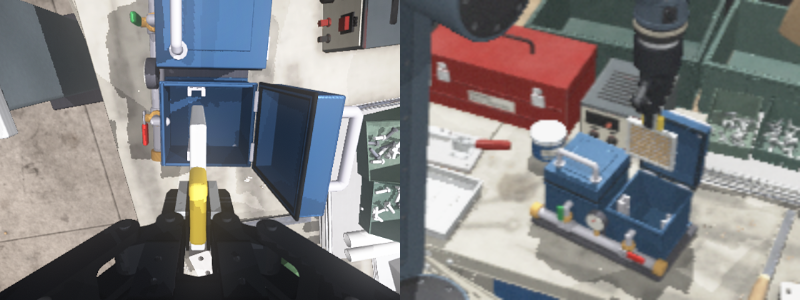

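```bash
python3 - <<'E'
from h import *
T=cam("top");S=cam("side")
for n,K,dx,dy,pts in (("top",T,170,190,[(62,352),(298,355),(299,189),(66,189)]),("side",S,160,190,[(49,200),(252,272),(326,160),(134,104)])):
    P=[plane(K,dx+u/4-.4,dy+v/4-.4,.022) for u,v in pts]; print(n,np.array(P)[:,:2],np.mean(P,0))
delta([.427,.272,.30],Rdown(-10.1))
E
```

```text
top [[0.3541 0.3853]
 [0.3452 0.1637]
 [0.5021 0.16  ]
 [0.5082 0.3815]] [0.4274 0.2726 0.022 ]
side [[0.3522 0.3837]
 [0.3408 0.1598]
 [0.4995 0.1607]
 [0.5022 0.3773]] [0.4237 0.2704 0.022 ]
rotvec [0.0002 0.0001 0.001 ] deg 0.060040510419242105 shift0 mm [ 429.063  -126.2401   -2.0529] shift in target frame [ 428.9344 -126.6776   -1.9777]
```

```bash
python3 -m inch '[[[0,0,0,15,-4,0,0],[0,0,0,30,-9,0,0],[0,0,0,40,-12,0,0],[0,0,0,40,-12,0,0],[0,0,0,40,-12,0,0],[0,0,0,40,-12,0,0],[0,0,0,40,-12,0,0],[0,0,0,40,-12,0,0]]]'
python3 -m inch '[[[0,0,0,40,-12,0,0],[0,0,0,40,-12,0,0],[0,0,0,34,-10,0,0],[0,0,0,20,-6,0,0],[0,0,0,10,-2,0,0],[0,0,0,0,0,0,0]]]'
python3 - <<'E'
from h import *
shot('wrist','w13')
delta([.427,.272,.21],Rdown(-10.1))
E
```

```text
time_s: 15.35
tcp_pos: [0.4409, 0.125, 0.2972]
tcp_rot: [[0.174, 0.985, -0.002], [0.985, -0.174, -0.0], [-0.001, -0.002, -1.0]]
contact_force: [0.9, -0.2, -2.1]
finger_gap: 0.0087
time_s: 15.95
tcp_pos: [0.4254, 0.273, 0.2973]
tcp_rot: [[0.172, 0.985, -0.002], [0.985, -0.172, -0.001], [-0.001, -0.001, -1.0]]
contact_force: [0.3, -0.4, -1.5]
finger_gap: 0.0091
rotvec [-0.0011  0.0014  0.0021] deg 0.15612117345363388 shift0 mm [ 0.3653  1.4827 87.6018] shift in target frame [ 0.2443  1.3892 87.6037]
```

View pics/w13.png

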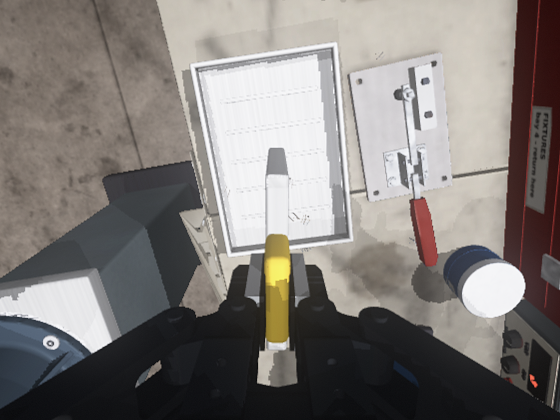

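```bash
python3 - <<'E'
from h import *
W=wcam("w13")
P=[plane(W,u,v,.022) for u,v in [(192,66),(337,45),(353,242),(228,255)]];print(np.array(P),np.mean(P,0))
st=sensors.observe(); z=st["tcp_pos"][2]+.01
a,b=plane(W,277,235,z),plane(W,277,349,z); print("tab top mid",(a+b)/2,np.linalg.norm(a-b))
E
```

```text
[[0.3547 0.3862 0.022 ]
 [0.5062 0.38   0.022 ]
 [0.4983 0.1583 0.022 ]
 [0.3454 0.1676 0.022 ]] [0.4261 0.273  0.022 ]
tab top mid [0.4259 0.2777 0.3076] 0.047467695736802346
```

```bash
python3 -m inch '[[[0,0,0,-3,0,10,0],[0,0,0,0,0,20,0],[0,0,0,0,0,25,0],[0,0,0,0,0,18,0],[0,0,0,0,0,8,0],[0,0,0,0,0,3,0],[0,0,0,0,0,0,0],[0,0,0,0,0,0,0]]]'
python3 - <<'E'
from h import *
st=shot('wrist','w14');shot('side','s14');shot('top','t14')
print(st['qd'])
w=cv2.imread('pics/w14.png');im=cv2.imread('pics/s14.png')[165:290,160:360];t=cv2.imread('pics/t14.png')[180:290,180:370]
cv2.imwrite('pics/c14.png',cv2.vconcat([cv2.hconcat([cv2.resize(w,(400,300)),cv2.resize(t,(400,300))]),cv2.resize(im,(800,300))[:, :]]))
E
```

```text
time_s: 16.8
tcp_pos: [0.4261, 0.2691, 0.2152]
tcp_rot: [[0.175, 0.985, 0.001], [0.985, -0.175, 0.001], [0.001, 0.001, -1.0]]
contact_force: [-1.2, -0.2, -1.5]
finger_gap: 0.0091
[ 0.2116 -0.032   0.3104  0.0023  0.0085  0.1041]
```

View pics/c14.png

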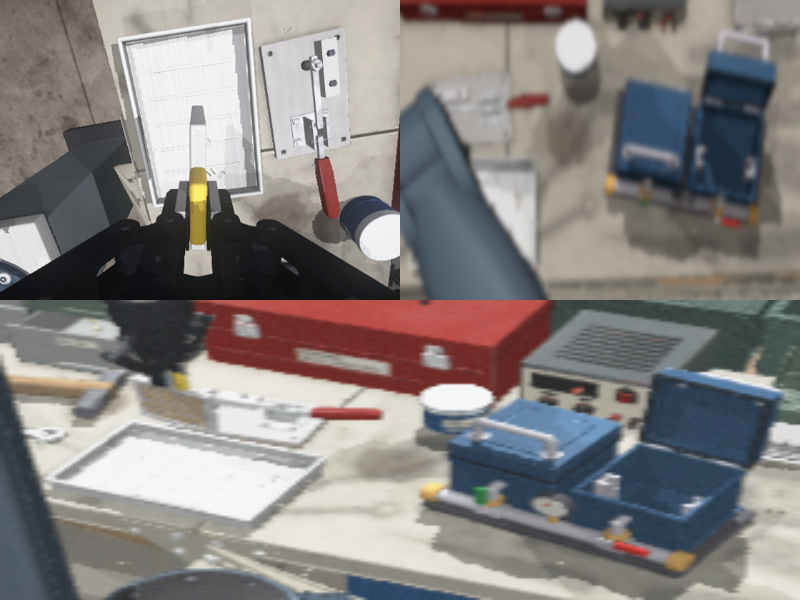

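View pics/s14.png

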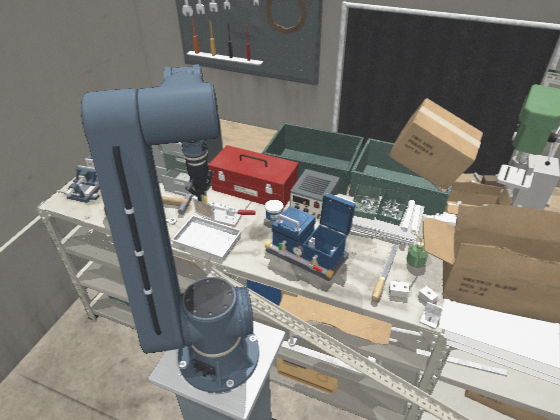

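```bash
python3 - <<'E'
from h import *
S=cam("side"); im=cv2.imread('pics/s14.png')
y=np.array([.175,.985,0]);c=np.array([.4261,.2725,0])
for s in (-1,1):
  for z in (.1195,.1955): print(s,z,proj(S,c+s*.044*y+[0,0,z]))
cv2.imwrite('pics/z14.png',cv2.resize(im[185:240,170:250],None,fx=9,fy=9,interpolation=cv2.INTER_CUBIC))
E
```

```text
-1 0.1195 [213.128  219.8845]
-1 0.1955 [210.9191 204.1683]
1 0.1195 [194.6958 211.6139]
1 0.1955 [191.9766 195.9989]
```

View pics/z14.png

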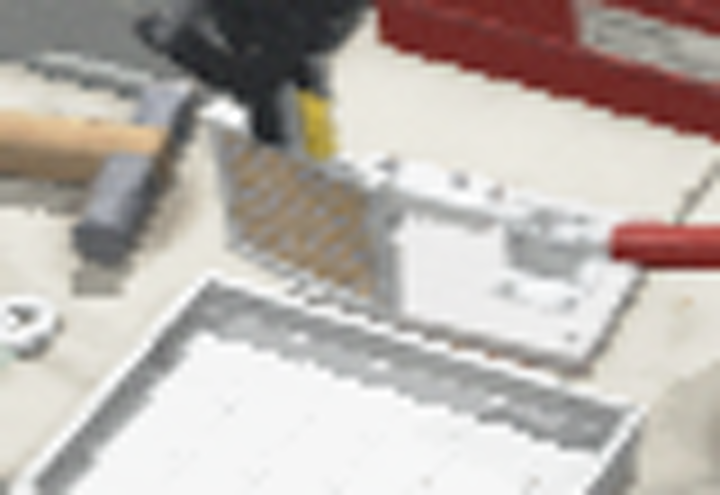

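```bash
python3 -m inch '[[[0,0,0,0,0,3,0],[0,0,0,0,0,3,0],[0,0,0,0,0,1,0],[0,0,0,0,0,0,0],[0,0,0,0,0,0,0],[0,0,0,0,0,0,0],[0,0,0,0,0,0,0],[0,0,0,0,0,0,0]]]' 60
python3 -m inch '[[[0,0,0,0,0,0,0],[0,0,0,0,0,0,0],[0,0,0,0,0,0,0],[0,0,0,0,0,0,0]]]'
python3 - <<'E'
from h import *
from bench import bot
s=sensors.observe(); print(s['tcp_pos'],s['qd'],s['finger_gap'],s['time_s'])
shot('side','s15'); cv2.imwrite('pics/z15.png',cv2.resize(cv2.imread('pics/s15.png')[185:285,165:365],None,fx=4,fy=4,interpolation=cv2.INTER_CUBIC))
E
```

```text
time_s: 17.75
tcp_pos: [0.4257, 0.2691, 0.2074]
tcp_rot: [[0.174, 0.985, 0.0], [0.985, -0.174, -0.0], [-0.0, 0.0, -1.0]]
contact_force: [-0.0, 0.3, -1.1]
finger_gap: 0.0086
time_s: 18.15
tcp_pos: [0.4256, 0.2691, 0.2074]
tcp_rot: [[0.174, 0.985, -0.0], [0.985, -0.174, -0.0], [-0.0, -0.0, -1.0]]
contact_force: [0.4, 0.4, -1.2]
finger_gap: 0.0089
[0.4256 0.2691 0.2074] [ 0.0915  0.0133 -0.0108 -0.0307 -0.0077 -0.042 ] 0.008878183198915701 18.15
```

View pics/z15.png

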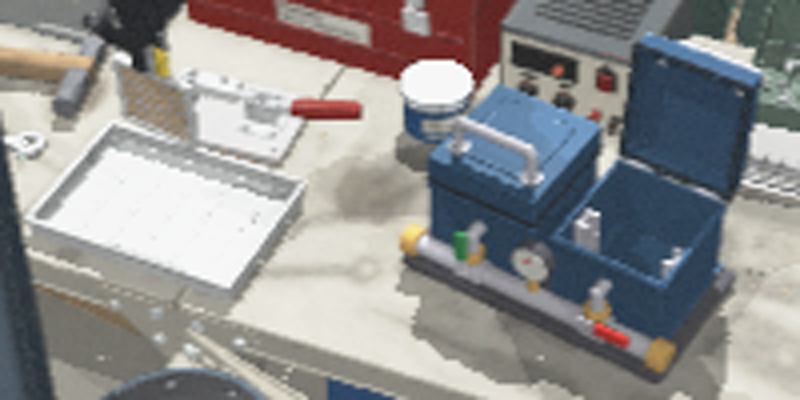

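The side view shows cover A flush at about (515,150), with no gap. Cover B stands upright at about (690,110), and the plate hangs upright and clear above the tray at about (155,95).

```bash
python3 -c "
from bench import bot
print(bot.finish_job())"
```

```text
the job is handed in; nothing more can be done
None
```

The job is handed in at about 18 s, and my last checks showed every step done in the order asked. No verdict was reported.

- **Cover A:** I pressed the ajar cover (left chamber, green lever) down with closed fingertips until it stopped hard at about 21 N. Pictures afterwards show its handle in line with the shut one and no gap.
- **Cover B:** I then lifted the other cover by its handle to about 95° and let go. It stays standing open.
- **Filter plate:** I drew it straight up by the yellow tab. It is held still and upright over the tray:
  - **Height:** the lower edge is about 112 mm above the work surface, roughly 90 mm above the tray rim.
  - **Position:** the gripper is about 4 mm from the tray centre. The tab sits about 4 to 8 mm off-centre in the grip, so the plate should be within a few millimetres of the middle.

**Small disagreements:**
- The gripper reads 9 mm on the 10 mm tab and read 8 to 9 mm on the 11 mm bar, probably because the pads give a little.
- The tray centre differs by up to 4 mm between the side view and the other two cameras.
- The force reached about 23 N partway through lifting cover B. The commanded arc was slightly too low, so I corrected it.

I did not touch the other things lying around.

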